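Drop the yellow flip stop and set a strip to it

ROBOT

A 6-joint arm with a two-finger parallel gripper is mounted at the origin on the work surface; the furniture and walls round the work are solid. World frame = base frame: x ahead of the robot, y to its left, z up, the work surface at z = 0. Lengths are in m, angles in rad, forces in N, time in s.
With the tool pointing down it reaches from about 0.35 to 0.775 m from the base axis. Payload 7.3 kg.
Tool frame: the origin (TCP) lies midway between the tips of the shut fingers; the grasp point (between the pads) lies 19 mm behind it; z points along the fingers, y is the direction in which the jaws open and shut (so a half turn about z gives the same grasp; the last joint's range is limited). The gripper opens to 92 mm and grips with 3 to 60 N. Pads are 19 mm wide; open, the fingers measure 130 mm over their backs; the gripper's body (75 mm by 190 mm) begins 47 mm behind the grasp point.
Start: joints at [-1.492, 0.342, 1.524, -0, 1.275, -0.146], TCP at [0.117, -0.512, 0.227] pointing down, gripper open.
Joint ranges: [-2.53, 2.53], [-0.77, 2.02], [0.04, 2.7], [-1, 4.14], [0.28, 2.66], [-3.11, 3.11]. Speed limits (rad/s): [2.57, 2.57, 3.14, 3.14, 3.14, 3.14].

INTERFACE

Orientations are given as [roll, pitch, yaw] about the fixed x, y, z axes, in that order (R = Rz(yaw) Ry(pitch) Rx(roll)).
In Python, from cell import status, eyes, job gives the robot as it stands.
- The arm moves only by the tool jog_arm, never from a script. Its argument "series" is a list of rows, each a list of 3 entries, a list of its own where there are three numbers: the gripper command: -1 is shut, 1 is fully open, values between are in proportion, then the shift along the tool's x, y, z in m, then the turn, a rotation vector about the tool's x, y, z in rad. In form: [[grip, [x, y, z], [ax, ay, az]], ...]. A call has 1 to 12 rows; each row is the pose to reach, as a shift and turn from the pose commanded when the call began, along the tool's axes at that moment; what a row does not reach only later rows make up. A row lasts 1/12 s, in which the tool goes at most 41.7 mm and 7.16 degrees, less where a joint would pass 70% of its speed; a pose out of reach is approached as far as the arm can. A call with a gripper value outside its range is refused whole. The fingers move at their own pace and stop on an object; "squeeze" is the grip in N (left out, the last holds). Time passes only in rows, so rows that repeat a pose let the fingers close. It gives the time, the measured TCP pose, the force and the opening at its end, in the units of the state.
- status.observe(): the state, without advancing time (a new reading comes with each control period).
- eyes.read_camera(name): name is "scene" or "top" or "wrist"; returns a dict with "img" (480x640x3 uint8, red, green, blue), "range_z" (480x640 float32, m along the optical axis (not along the pixel's ray), 0 where there is no reading), "camera_matrix" (3x3 intrinsics, pixels), "T" (4x4, takes a point from camera to world coordinates); the wrist camera has in their place "tool_from_camera" (4x4, takes a point from camera to tool coordinates, whose origin is the TCP and whose axes are the flange's). Camera axes: x right, y down, z forward; pixel columns grow to the right and rows downward; lengths in m; the calibration is good to about 2 mm. A picture is of the moment at which its call begins: read the wrist's pose just before it.
- job.hand_in(): hands the job in, once; it reports no verdict.
The state is a dict: "time": time; "qpos": joint angles; "qvel": joint speeds; "joint_efforts": joint torques, N m; "tool_pos": TCP position; "tool_rot": TCP orientation; "contact_force": force on the tool from outside, world axes, zero at the start; "torque": the same for the moment, N m; "opening": finger opening in m.
Only numpy, scipy, OpenCV 4.12 (cv2) and the standard library are available. Lean on these libraries where they do the work, as an engineer would, in place of code of your own. Each camera call takes 0.05 s, during which the arm holds its last target.

TASK

On the layout fence, tip the yellow flip stop forward with a fingertip and press it gently until it is fully down, leaving the red and blue stops parked up. Then, only pushing it and never lifting it, nudge the steel strip lying by the right-hand end of the fence until its long edge lies flat along the fence face and its end butts against the yellow stop. Press lightly throughout, leave everything else where it is and draw back clear.

Things in the scene. Friction and masses are not known exactly. Their poses are not given: they have to be found in the camera images.
- strip_center (a point): centre of the strip to be set: flat bare steel strip 118 (x) x 36 (y) x 6 (z) mm, 0.2 kg, with one hole, loose on the table near the right-hand (-y) end of the fence, 3 mm above the table; its x axis runs lengthwise toward the stops
- strip_end (a point): middle of the strip's end face that looks toward the stops, 3 mm above the table; 59 mm from the strip's centre
- fence: fixed aluminium layout fence, 480 mm long (y), 46 mm deep (x), 20 mm high, with three flip stops on it. Origin on the table, under the middle of the front face (the face toward the robot); x points backward into the fence, y along it to the left, z up. The strip belongs in front of it (x < 0)
- yellow_stop: yellow flip stop on the fence: dark steel saddle 44 x 37 mm with a hinged yellow arm 24 mm wide. Origin on the fence's top edge, 20 mm above the table, at the front face and mid-width of the arm; axes as the fence's. Hinge line along y, 20 mm behind the origin (+x), 11 mm above it. The strip butts against the lowered leg's side toward -y, 12 mm from the origin
- yellow_stop_arm (a joint): angle of the yellow arm about its hinge: 0 = fully down, grows as it swings up and back, 2.0 = thrown right back; starts parked at 1.75 to 1.97. Friction hinge, 0.05 N m: stays where it is left, does not fall by itself
- yellow_stop_tip (a point): middle of the free end of the yellow leg, at its outer edge. Parked, the arm stands up and leans back and this is its top, about 80 mm above the table, about over the fence face. With the arm down it lies 1.5 mm above the table, 22 mm in front of the fence face
- yellow_stop_knuckle (a point): where a fingertip flips the yellow arm: on its bar (8 mm thick) 34 mm from the hinge line. Parked, it is on the bar's back, some 62 mm above the table: push it from behind toward the robot's side, round over the hinge and down. Arm down, it is the top of the arm, 35 mm above the table, 14 mm in front of the fence face, over the leg (16 mm deep)
- red_stop: the red stop, built like the yellow one; stays parked. The three stops stand 85 mm or more apart in any order
- red_stop_arm (a joint): angle of the red arm, as for the yellow one; must stay up
- blue_stop: the blue stop, built like the yellow one; stays parked. The three stops stand 85 mm or more apart in any order
- blue_stop_arm (a joint): angle of the blue arm, as for the yellow one; must stay up
- spare_strip: another flat steel strip 118 x 36 x 6 mm with one hole, like the one to set but lying away from the fence, nearer the robot; a bystander. Origin at the middle of its underside
- try_square: engineer's square, black stock and steel blade, 110 x 171 x 23 mm, lying in front of the fence; a bystander. Origin at the middle of its underside
- paint_marker: white and red paint marker 138 mm long, 16 mm high, lying in front of the fence; a bystander. Origin at the middle of its underside
- pliers: red-handled pliers 182 mm long, 10 mm high, lying flat; a bystander. Origin at the middle of its underside
- tape_measure: yellow tape measure 36 x 68 x 62 mm, left; a bystander. Origin at the middle of its underside
- coffee_mug: white mug 92 x 126 x 95 mm with handle, at the left beyond the fence's end; a bystander. Origin at the middle of its underside
- strip: the strip itself; origin at the middle of its underside, axes as for point strip_center
Mind the look-alikes: they are no part of the job. What is shaped like the yellow_stop but green, purple or turquoise is not meant.

How it is judged:
By the outcome, as a careful person would: the job done as asked, in the order asked, and still so for the second after the job is handed in, with the robot touching nothing.
It also fails if it takes over 72 s, if anything falls off the work surface, if the arm or the gripper's body presses on something with over 40 N, if the wrist force passes 120 N, or if a joint passes its speed limit or range.

## Working session

There is one attempt and no reset: what is moved stays moved. The work goes in short steps, Python scripts to look and compute and a tool call to move; the robot and the scene stay as the last step left them, time stands still between calls to the robot, and variables do not carry over. Pictures are saved under pics/ and viewed, and the job is handed in when it is done.

Besides the shell and the picture viewer there is one more tool, called after "Call:" as name(argument=value, ...) on one line, values as JSON. jog_arm: Moves the arm, as the interface text tells. Its arguments: {"type":"object","properties":{"series":{"type":"array","items":{"type":"array"}},"squeeze":{"type":"number"}},"required":["series"]}

```bash
ls; mkdir -p pics; python3 - <<'E'
from cell import status, eyes, job
import cv2
print(status.observe())
for n in ["scene","top","wrist"]:
    r=eyes.read_camera(n); cv2.imwrite(f"pics/{n}0.png",r["img"][:,:,::-1])
    print(n,r["camera_matrix"].round(1).tolist(), (r["T"] if "T" in r else r["tool_from_camera"]).round(4).tolist())
    import numpy as np; np.savez(f"{n}0.npz",**r)
E
```

```text
pics
{'time': 0.0, 'qpos': array([-1.49197134e+00,  3.42718412e-01,  1.52505226e+00,  1.57302351e-05,
        1.27538885e+00, -1.46045666e-01]), 'qvel': array([-0.00048875,  0.00021629, -0.00143523,  0.00085356,  0.00065135,
       -0.00036454]), 'joint_efforts': array([-3.35640041e-03, -4.31246674e+01, -2.44223464e+01,  7.15253293e-02,
        5.60526608e-02, -1.22711663e-04]), 'tool_pos': array([ 0.11703423, -0.51135784,  0.2260349 ]), 'tool_rot': array([-3.14004466e+00, -2.42902979e-04,  2.24865873e-01]), 'contact_force': array([-0.03365186,  0.43794426, -0.29840608]), 'torque': array([-0.01552307, -0.01632135, -0.08535186]), 'opening': 0.09175438916480975}
scene [[484.5, 0.0, 327.4], [0.0, 484.5, 241.1], [0.0, 0.0, 1.0]] [[-0.763, -0.3216, 0.5607, -0.1137], [-0.6462, 0.3974, -0.6515, 0.7293], [-0.0133, -0.8594, -0.5111, 0.6124], [0.0, 0.0, 0.0, 1.0]]
top [[594.0, 0.0, 319.7], [0.0, 594.0, 229.4], [0.0, 0.0, 1.0]] [[0.0294, -0.9837, 0.1772, 0.1788], [-0.9995, -0.0274, 0.0136, 0.0394], [-0.0085, -0.1775, -0.9841, 1.5543], [0.0, 0.0, 0.0, 1.0]]
wrist [[425.0, 0.0, 319.0], [0.0, 425.0, 240.2], [0.0, 0.0, 1.0]] [[-0.0011, -0.9671, -0.2545, 0.0682], [1.0, -0.0011, 0.0001, 0.0003], [-0.0004, -0.2545, 0.9671, -0.1591], [0.0, 0.0, 0.0, 1.0]]
```

View pics/scene0.png

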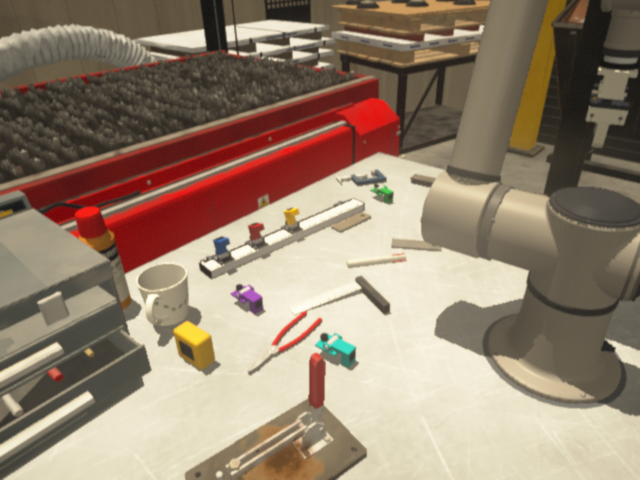

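View pics/top0.png

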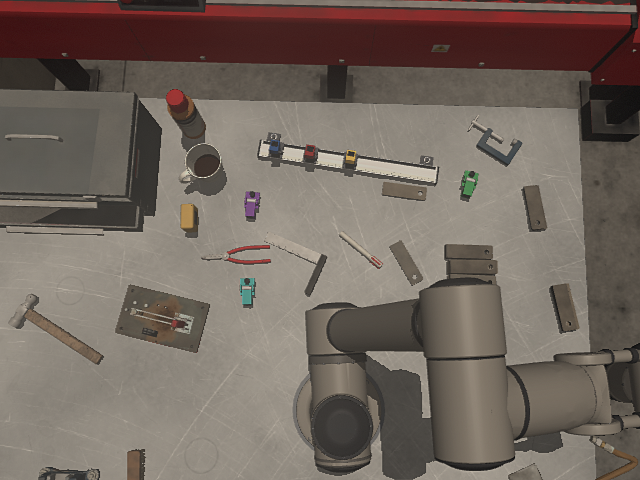

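View pics/wrist0.png

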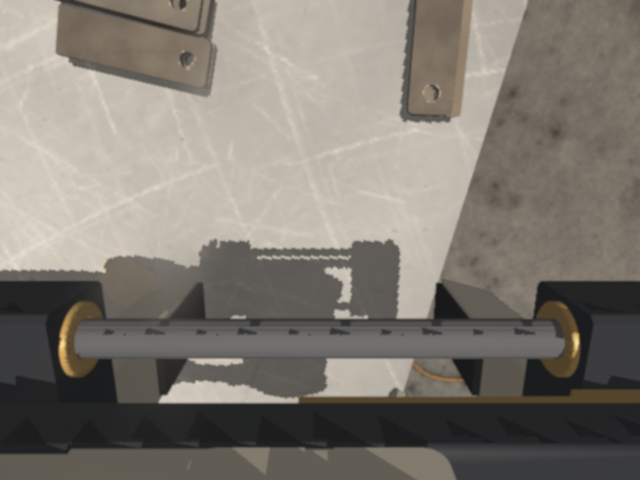

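The scene and top views show these candidates, in top-camera pixels:
- **Yellow stop:** on the fence at (350,157). Red is at (310,153) and blue at (274,147). The loose look-alikes are green (469,183), purple (252,204) and turquoise (247,291), and the tape measure (189,217) is also yellow.
- **Strip to set:** (404,190), by the fence's right end. Other strips are the spare (406,262), a stack (470,260), (535,207) and (565,307).

I'll check the choice in a close crop and measure.

```bash
cat > h.py <<'E'
import numpy as np, cv2
from scipy.spatial.transform import Rotation as R
def load(n): return dict(np.load(n+".npz"))
def toolT(s):
    T=np.eye(4); T[:3,:3]=R.from_euler('xyz',s['tool_rot']).as_matrix(); T[:3,3]=s['tool_pos']; return T
def ray(r,T,px,z):
    K=r['camera_matrix']; px=np.atleast_2d(px).astype(float)
    d=np.c_[(px-[K[0,2],K[1,2]])/[K[0,0],K[1,1]],np.ones(len(px))]@T[:3,:3].T
    o=T[:3,3]; return o+d*((z-o[2])/d[:,2])[:,None]
def cloud(r,T):
    K=r['camera_matrix'];v,u=np.mgrid[:480,:640];z=r['range_z']
    p=np.stack([(u-K[0,2])/K[0,0]*z,(v-K[1,2])/K[1,1]*z,z],-1)@T[:3,:3].T+T[:3,3]
    p[z<=0]=np.nan; return p
def proj(r,T,P):
    c=(np.atleast_2d(P)-T[:3,3])@T[:3,:3]; K=r['camera_matrix']
    return np.c_[c[:,0]/c[:,2]*K[0,0]+K[0,2],c[:,1]/c[:,2]*K[1,1]+K[1,2]]
E
python3 - <<'E'
from h import *
t=load("top0"); T=t['T']
cv2.imwrite("pics/topc.png",cv2.resize(t['img'][120:220,240:500,::-1],None,fx=3,fy=3,interpolation=cv2.INTER_CUBIC))
s=load("scene0")
cv2.imwrite("pics/scc.png",cv2.resize(s['img'][160:290,190:450,::-1],None,fx=3,fy=3,interpolation=cv2.INTER_CUBIC))
for n,px,z in [("fence L",(258,157),.02),("fence R",(437,184),.02),("yel",(350,157),.06),("strip",(404,190),.006),("spare",(406,262),.006),("green",(469,183),.03)]:
    print(n,ray(t,T,px,z).round(3))
E
```

```text
fence L [[0.648 0.232 0.02 ]]
fence R [[ 0.586 -0.247  0.02 ]]
yel [[ 0.642 -0.013  0.06 ]]
strip [[ 0.571 -0.162  0.006]]
spare [[ 0.377 -0.168  0.006]]
green [[ 0.589 -0.33   0.03 ]]
```

View pics/topc.png

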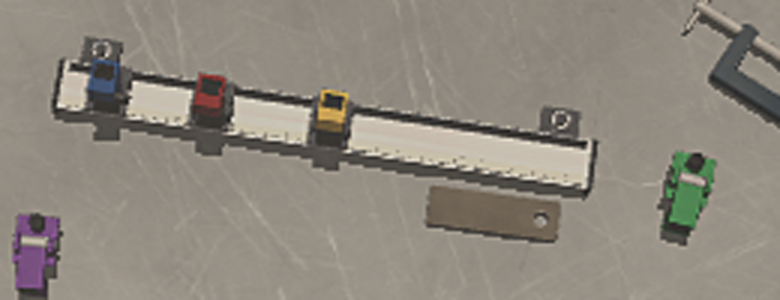

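View pics/scc.png

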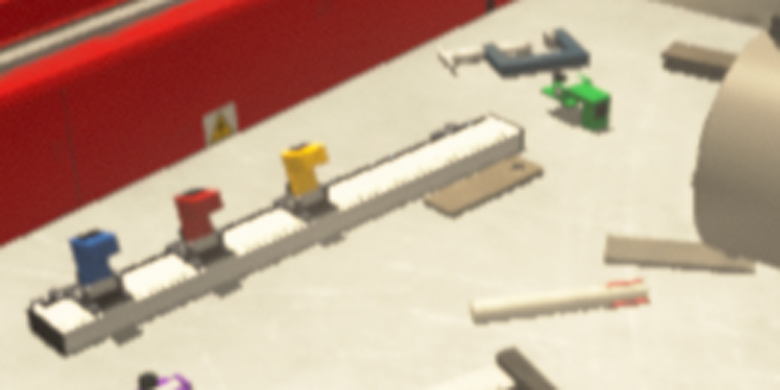

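The crops confirm the choice. Yellow, the third stop, stands on the fence at (350,157), and the strip lies in front of the fence's right end at (404,190). I'll move to a viewpoint in front of the fence with the gripper shut.

```bash
cat >> h.py <<'E'
def plan(s,P,yaw=None):
    T=toolT(s); d=T[:3,:3].T@(np.array(P)-T[:3,3]); out=[d.round(4).tolist()]
    if yaw is not None:
        G=R.from_euler('xyz',[np.pi,0,yaw]).as_matrix(); out.append(R.from_matrix(T[:3,:3].T@G).as_rotvec().round(4).tolist())
    return out
E
python3 - <<'E'
from h import *
from cell import status
print(plan(status.observe(),[.49,-.08,.25],-.129))
c=cloud(load("top0"),load("top0")['T'])
for v in range(60,130,8): print(v,c[v,350].round(3),c[v,420].round(3))
E
```

```text
[[0.4598, -0.3375, -0.0233], [-0.0011, 0.0, 0.3538]]
60 [ 1.064 -0.018 -0.245] [ 1.063 -0.242 -0.231]
68 [ 1.345 -0.039 -0.894] [ 1.358 -0.348 -0.904]
76 [ 1.304 -0.039 -0.886] [ 1.312 -0.345 -0.887]
84 [ 1.271 -0.04  -0.896] [ 1.281 -0.347 -0.901]
92 [ 1.227 -0.041 -0.879] [ 1.246 -0.348 -0.906]
100 [ 1.19  -0.041 -0.879] [ 1.206 -0.347 -0.899]
108 [ 0.803 -0.013 -0.005] [ 0.806 -0.205  0.001]
116 [ 0.777 -0.013  0.004] [ 0.783 -0.206 -0.   ]
124 [ 0.754 -0.013  0.003] [ 0.76  -0.206 -0.   ]
```

Call:
jog_arm(series=[[-1,[0.46,-0.338,-0.023],[0,0,0.354]],[-1,[0.46,-0.338,-0.023],[0,0,0.354]],[-1,[0.46,-0.338,-0.023],[0,0,0.354]],[-1,[0.46,-0.338,-0.023],[0,0,0.354]],[-1,[0.46,-0.338,-0.023],[0,0,0.354]],[-1,[0.46,-0.338,-0.023],[0,0,0.354]],[-1,[0.46,-0.338,-0.023],[0,0,0.354]],[-1,[0.46,-0.338,-0.023],[0,0,0.354]],[-1,[0.46,-0.338,-0.023],[0,0,0.354]],[-1,[0.46,-0.338,-0.023],[0,0,0.354]],[-1,[0.46,-0.338,-0.023],[0,0,0.354]],[-1,[0.46,-0.338,-0.023],[0,0,0.354]]])

```text
time: 1.15
tool_pos: [0.443, -0.1333, 0.2468]
tool_rot: [3.141, 0.0, -0.129]
contact_force: [0.6, -0.9, -0.1]
opening: 0.0164
```

```bash
python3 - <<'E'
from h import *
from cell import status
print(status.observe()); print(plan(status.observe(),[.49,-.08,.25],-.129))
E
```

```text
{'time': 1.15, 'qpos': array([-4.58082675e-01,  2.10605725e-01,  1.64992884e+00, -1.86255349e-04,
        1.28102759e+00,  1.24187897e+00]), 'qvel': array([ 1.08349738,  0.34024541, -0.49805927, -0.00584137,  0.14697172,
        1.07657784]), 'joint_efforts': array([-3.89741063e+00, -3.95665669e+01, -2.21302289e+01,  2.30471184e-01,
        7.87225290e-03, -1.39262080e+00]), 'tool_pos': array([ 0.4430397 , -0.13332771,  0.24682018]), 'tool_rot': array([ 3.14141388e+00,  2.87969278e-05, -1.29112109e-01]), 'contact_force': array([ 0.55800752, -0.89389846, -0.06254888]), 'torque': array([ 0.02535804,  0.03602284, -0.00076701]), 'opening': 0.016417052792489787}
[[0.0397, -0.0589, -0.0032], [0.0002, 0.0, -0.0001]]
```

Call:
jog_arm(series=[[-1,[0.02,-0.03,0],[0,0,0]],[-1,[0.02,-0.03,0],[0,0,0]],[-1,[0.02,-0.03,0],[0,0,0]],[-1,[0.02,-0.03,0],[0,0,0]]])

```text
time: 1.48
tool_pos: [0.4655, -0.1081, 0.2464]
tool_rot: [3.141, 0.001, -0.128]
contact_force: [-0.7, 0.1, -0.4]
opening: 0.0006
```

```bash
cat > look.py <<'E'
import sys
from h import *
from cell import status, eyes
n=sys.argv[1]
s=status.observe(); r=eyes.read_camera("wrist"); T=toolT(s)@r['tool_from_camera']
np.savez(n+".npz",img=r['img'],range_z=r['range_z'],camera_matrix=r['camera_matrix'],T=T)
cv2.imwrite(f"pics/{n}.png",r['img'][:,:,::-1]); print(s['time'],s['tool_pos'].round(4),s['tool_rot'].round(4),s['contact_force'].round(1),s['opening'],abs(s['qvel']).max().round(3))
E
python3 look.py w1
```

```text
1.4833 [ 0.4655 -0.1081  0.2464] [ 3.1413e+00  1.1000e-03 -1.2840e-01] [-0.7  0.1 -0.4] 0.0006038707505626084 0.032
```

View pics/w1.png

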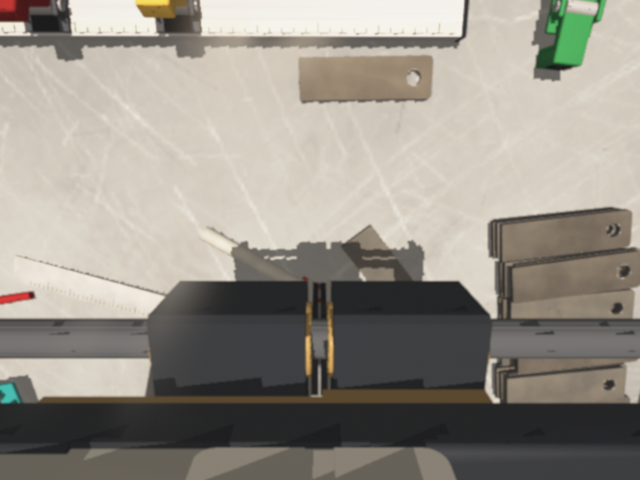

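The wrist view shows the strip at (366,79) and the fence's front edge at row 38. The yellow stop is cut off at (163,5), so I'll shift forward and left for a second view.

Call:
jog_arm(series=[[-1,[0.04,-0.02,0],[0,0,0]],[-1,[0.08,-0.04,0],[0,0,0]],[-1,[0.08,-0.04,0],[0,0,0]],[-1,[0.08,-0.04,0],[0,0,0]],[-1,[0.08,-0.04,0],[0,0,0]]])

```text
time: 1.95
tool_pos: [0.5494, -0.0799, 0.2463]
tool_rot: [3.141, 0.002, -0.13]
contact_force: [-0.3, -0.3, 0.0]
opening: 0.0002
```

```bash
python3 look.py w2
```

```text
1.95 [ 0.5494 -0.0799  0.2463] [ 3.1413e+00  1.6000e-03 -1.3040e-01] [-0.3 -0.3  0. ] 0.00021008607391430418 0.026
```

View pics/w2.png

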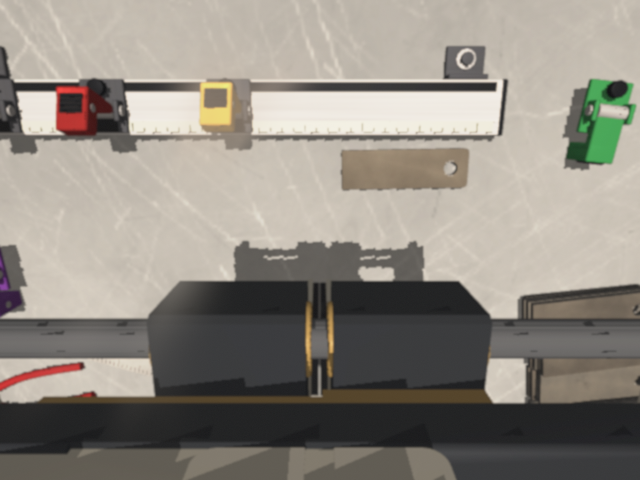

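The second view shows everything needed:
- Fence front edge at row ~136
- Yellow stop at (216,105)
- Red stop at (77,108)
- Strip at (405,169)

I'll measure all of these now.

```bash
python3 - <<'E'
from h import *
r=load("w2"); T=r['T']; c=cloud(r,T); img=r['img']; hsv=cv2.cvtColor(img,cv2.COLOR_RGB2HSV)
z=c[:,:,2]
print("table z",np.nanmedian(z[190:230,100:230]), "fence top z",np.nanmedian(z[100:125,270:480]))
# front edge of the fence by height
pts=[]
for u in range(260,490,10):
    col=z[110:150,u]; k=np.where((col[:-1]>.012)&(col[1:]<.008))[0]
    if len(k): pts.append((u,110+k[0]+.5))
pts=np.array(pts); print(pts[:3],pts[-3:])
w=ray(r,T,pts,.02)
vx,vy,x0,y0=cv2.fitLine(w[:,:2].astype(np.float32),cv2.DIST_HUBER,0,.01,.01).ravel()
print("front line",x0,y0,"yaw",np.arctan2(-vx*np.sign(vy),abs(vy)))
# strip
m=(hsv[...,2]<165)&(hsv[...,1]>40)&(hsv[...,0]<25); m[:140]=0;m[200:]=0;m[:,:330]=0;m[:,480:]=0
cs,_=cv2.findContours(cv2.morphologyEx(m.astype(np.uint8),cv2.MORPH_CLOSE,np.ones((9,9))),cv2.RETR_EXTERNAL,cv2.CHAIN_APPROX_NONE)
k=max(cs,key=cv2.contourArea)[:,0,:]; 
print("strip z",np.nanmedian(z[155:180,360:430]))
S=ray(r,T,k,.006); rect=cv2.minAreaRect((S[:,:2]*1000).astype(np.float32)); print("strip rect mm",rect, cv2.boxPoints(rect).round(1).tolist())
for name,lo,hi in (("yel",18,32),("red",0,8)):
    m=(hsv[...,0]>=lo)&(hsv[...,0]<=hi)&(hsv[...,1]>130)&(hsv[...,2]>90); m[150:]=0
    if name=="red": m[:,150:]=0
    v,u=np.where(m); P=c[v,u]; P=P[~np.isnan(P[:,0])]; print(name,u.min(),u.max(),v.min(),v.max(),np.percentile(P,[1,50,99],axis=0).round(4).tolist())
cv2.imwrite("pics/w2c.png",cv2.resize(img[60:200,0:320,::-1],None,fx=2.5,fy=2.5,interpolation=cv2.INTER_CUBIC))
E
```

```text
table z 0.0007895072896302036 fence top z 0.021329406921038296
[[260.  135.5]
 [270.  135.5]
 [280.  135.5]] [[460.  135.5]
 [470.  135.5]
 [480.  135.5]]
front line 0.6056204 -0.12764037 yaw -0.13146636
strip z 0.007198684299769109
strip rect mm ((570.3988037109375, -162.96609497070312), (117.41866302490234, 36.416404724121094), 83.5270767211914) [[545.7000122070312, -219.1999969482422], [581.9000244140625, -223.39999389648438], [595.0999755859375, -106.69999694824219], [558.9000244140625, -102.5999984741211]]Traceback (most recent call last):
  File "<stdin>", line 23, in <module>
    return umr_minimum(a, axis, None, out, keepdims, initial, where)
ValueError: zero-size array to reduction operation minimum which has no identity
```

```bash
python3 - <<'E'
from h import *
r=load("w2"); T=r['T']; c=cloud(r,T); img=r['img']; hsv=cv2.cvtColor(img,cv2.COLOR_RGB2HSV)
print(hsv[100:130:8,205],hsv[120,75])
yaw=-.1315; o=np.array([.6056,-.1276]); xf=np.array([np.cos(yaw),np.sin(yaw)]); yf=np.array([-np.sin(yaw),np.cos(yaw)])
for name,lo,hi,a,b in (("yel",18,32,190,240),("red",0,8,40,110)):
    m=(hsv[...,0]>=lo)&(hsv[...,0]<=hi)&(hsv[...,1]>110); m[150:]=0;m[:,:a]=0;m[:,b:]=0
    v,u=np.where(m); P=c[v,u]; P=P[~np.isnan(P[:,0])]; Q=np.c_[(P[:,:2]-o)@xf,(P[:,:2]-o)@yf,P[:,2]]
    print(name,u.min(),u.max(),v.min(),v.max(),np.percentile(Q,[2,50,98],axis=0).round(4).tolist())
    top=Q[Q[:,2]>.066]; print(" top",np.percentile(top,[2,50,98],axis=0).round(4).tolist())
# saddle of yellow: dark
for u in range(190,260,4): 
    p=c[:,u]; s=(p[:,:2]-o)@xf; print(u,[ (round(float(s[v]),3),round(float(p[v,2]),3)) for v in range(78,142,6)])
S=(np.array([.5704,-.1630])-o); print("strip in fence from o:",S@xf,S@yf)
cv2.imwrite("pics/w2c.png",cv2.resize(img[60:200,0:320,::-1],None,fx=2.5,fy=2.5,interpolation=cv2.INTER_CUBIC))
E
```

```text
[[ 16  58 133]
 [ 22 122 230]
 [ 24 122 238]
 [ 19 122 219]] [  1 186 186]
yel 200 231 82 125 [[0.0093, 0.1048, 0.0682], [0.0192, 0.1152, 0.0781], [0.0389, 0.127, 0.0824]]
 top [[0.0093, 0.1048, 0.0696], [0.0186, 0.115, 0.0781], [0.0388, 0.1269, 0.0824]]
red 55 109 85 134 [[0.0028, 0.2107, 0.0221], [0.0172, 0.2166, 0.0746], [0.0409, 0.2492, 0.0809]]
 top [[0.002, 0.2108, 0.0671], [0.0146, 0.2185, 0.0765], [0.0358, 0.2337, 0.0809]]
190 [(0.05, 0.001), (0.043, 0.022), (0.038, 0.022), (0.033, 0.021), (0.028, 0.022), (0.023, 0.022), (0.018, 0.02), (0.013, 0.021), (0.008, 0.023), (0.003, 0.02), (-0.003, 0.002)]
194 [(0.05, 0.001), (0.043, 0.022), (0.038, 0.022), (0.033, 0.021), (0.028, 0.021), (0.023, 0.02), (0.018, 0.02), (0.013, 0.021), (0.008, 0.022), (0.003, 0.021), (-0.003, 0.001)]
198 [(0.05, 0.0), (0.043, 0.022), (0.038, 0.021), (0.033, 0.022), (0.028, 0.021), (0.023, 0.02), (0.018, 0.022), (0.013, 0.022), (0.008, 0.021), (0.003, 0.022), (-0.003, -0.0)]
202 [(0.05, 0.001), (0.038, 0.07), (0.034, 0.072), (0.029, 0.075), (0.025, 0.075), (0.021, 0.079), (0.016, 0.078), (0.012, 0.082),
[... 1937 characters left out ...]
0.022, 0.039), (0.018, 0.039), (0.013, 0.038), (0.008, 0.027), (0.003, 0.027), (-0.003, 0.002)]
250 [(0.05, 0.002), (0.042, 0.026), (0.037, 0.026), (0.033, 0.025), (0.028, 0.027), (0.023, 0.035), (0.018, 0.034), (0.013, 0.027), (0.008, 0.026), (0.003, 0.027), (-0.003, 0.002)]
254 [(0.05, 0.001), (0.043, 0.021), (0.038, 0.02), (0.033, 0.02), (0.028, 0.02), (0.023, 0.021), (0.018, 0.022), (0.013, 0.021), (0.008, 0.022), (0.003, 0.02), (-0.003, -0.001)]
258 [(0.05, -0.001), (0.043, 0.021), (0.038, 0.022), (0.033, 0.02), (0.028, 0.021), (0.023, 0.023), (0.018, 0.02), (0.013, 0.02), (0.008, 0.022), (0.003, 0.021), (-0.003, -0.001)]
strip in fence from o: -0.030254399309883138 -0.03970983911322413
```

View pics/w2c.png

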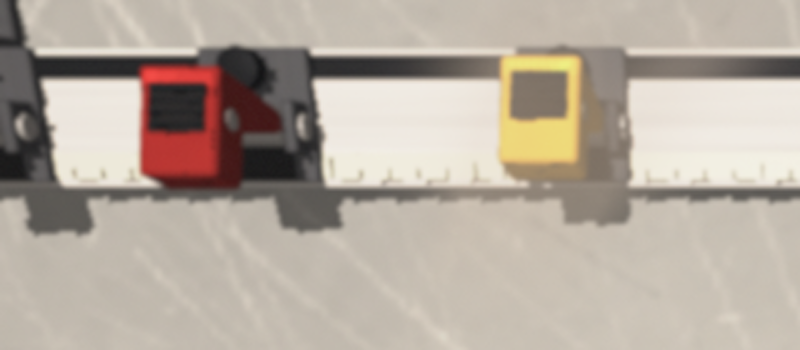

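The measurements agree with the description:
- **Fence:** front line through (0.6056, −0.1276), yaw −0.1315.
- **Yellow arm:** fence-y ≈ 0.1155, top at z ≈ 0.080, bar corner ≈ 39 mm behind the face, so it is parked at ~1.94 rad.

Next I'll go behind the arm and descend.

Call:
jog_arm(series=[[-1,[0.03,-0.02,0.02],[0,0,0]],[-1,[0.06,-0.04,0.04],[0,0,0]],[-1,[0.09,-0.06,0.06],[0,0,0]],[-1,[0.124,-0.076,0.08],[0,0,0]],[-1,[0.124,-0.076,0.11],[0,0,0]],[-1,[0.124,-0.076,0.13],[0,0,0]],[-1,[0.124,-0.076,0.14],[0,0,0]],[-1,[0.124,-0.076,0.14],[0,0,0]],[-1,[0.124,-0.076,0.14],[0,0,0]]])

```text
time: 2.75
tool_pos: [0.6828, -0.0204, 0.1079]
tool_rot: [3.141, -0.001, -0.13]
contact_force: [-0.5, 0.5, -0.1]
opening: 0.0004
```

```bash
cat >> h.py <<'E'
YAW=-.1315; O=np.array([.6056,-.1276]); XF=np.array([np.cos(YAW),np.sin(YAW)]); YF=np.array([-np.sin(YAW),np.cos(YAW)])
def fen(P): P=np.atleast_2d(P); return np.c_[(P[:,:2]-O)@XF,(P[:,:2]-O)@YF,P[:,2:]]
E
cat > st.py <<'E'
from h import *
from cell import status
s=status.observe(); print(s['time'],"fence coords",fen(s['tool_pos']).round(4),s['tool_rot'].round(4),s['contact_force'].round(2))
E
python3 st.py; python3 look.py w3
```

```text
2.75 fence coords [[0.0625 0.1164 0.1079]] [ 3.1414e+00 -7.0000e-04 -1.3050e-01] [-0.53  0.47 -0.07]
2.75 [ 0.6828 -0.0204  0.1079] [ 3.1414e+00 -7.0000e-04 -1.3050e-01] [-0.5  0.5 -0.1] 0.0004000961287201598 0.033
```

View pics/w3.png

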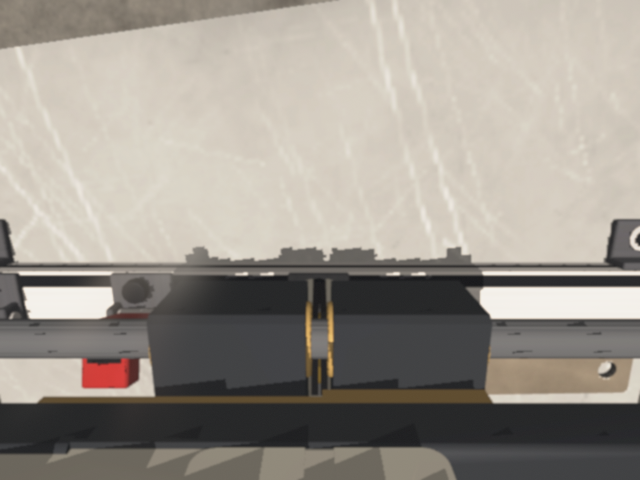

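The red arm is at (108,372) and the yellow one is hidden under the gripper. I'll check the clearance from the scene camera before going down.

```bash
cat > sc.py <<'E'
import sys
from h import *
from cell import eyes
n=sys.argv[1]; r=eyes.read_camera("scene"); np.savez(n+".npz",**r)
cv2.imwrite(f"pics/{n}.png",cv2.resize(r['img'][130:290,190:390,::-1],None,fx=3.75,fy=3.75,interpolation=cv2.INTER_CUBIC))
E
python3 sc.py s3
```

```text
(no output)
```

View pics/s3.png

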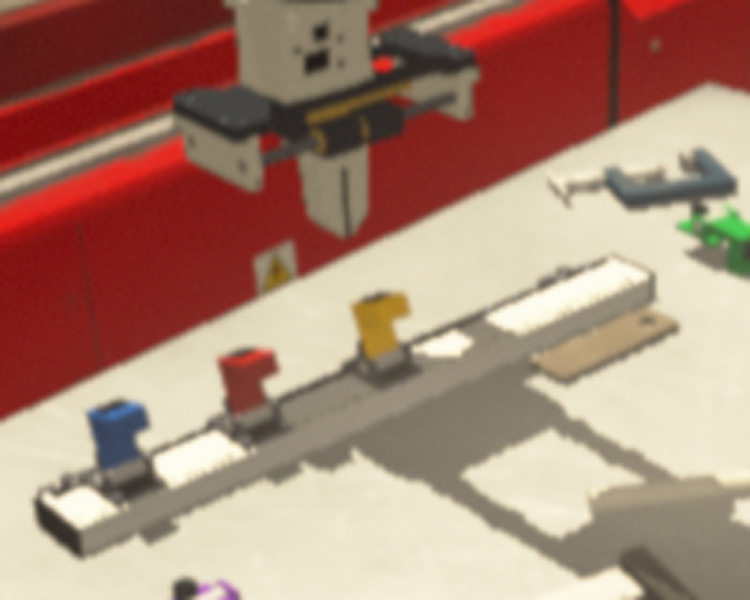

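The fingertip at (345,232) is behind and above the yellow arm at (380,320). Now lower it and move in from behind.

Call:
jog_arm(series=[[-1,[0,0,0.025],[0,0,0]],[-1,[0,0,0.05],[0,0,0]],[-1,[0,0,0.052],[0,0,0]],[-1,[0,0,0.052],[0,0,0]],[-1,[-0.006,0,0.052],[0,0,0]],[-1,[-0.012,0,0.051],[0,0,0]],[-1,[-0.018,0,0.05],[0,0,0]],[-1,[-0.024,0,0.049],[0,0,0]],[-1,[-0.03,0,0.048],[0,0,0]]])

```text
time: 3.6
tool_pos: [0.6537, -0.0156, 0.0604]
tool_rot: [3.141, -0.003, -0.129]
contact_force: [1.9, -0.6, 1.2]
opening: 0.0003
```

```bash
python3 st.py; python3 sc.py s4
```

```text
3.6 fence coords [[0.0329 0.1174 0.0604]] [ 3.1415e+00 -3.0000e-03 -1.2920e-01] [ 1.87 -0.64  1.2 ]
```

View pics/s4.png

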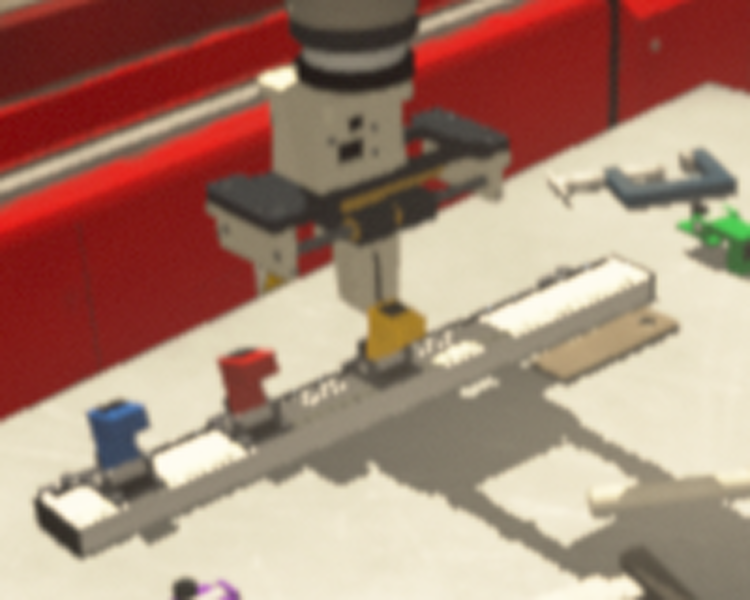

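The arm is swinging forward at 1.9 N. I'll continue round over the hinge.

Call:
jog_arm(series=[[-1,[-0.006,0,-0.001],[0,0,0]],[-1,[-0.012,0,-0.001],[0,0,0]],[-1,[-0.017,0,0],[0,0,0]],[-1,[-0.021,0,0.001],[0,0,0]],[-1,[-0.025,0,0.003],[0,0,0]],[-1,[-0.029,0,0.006],[0,0,0]],[-1,[-0.032,0,0.009],[0,0,0]],[-1,[-0.036,0,0.013],[0,0,0]],[-1,[-0.039,0,0.017],[0,0,0]],[-1,[-0.041,0,0.02],[0,0,0]]])

```text
time: 4.48
tool_pos: [0.6119, -0.0101, 0.038]
tool_rot: [3.142, 0.001, -0.129]
contact_force: [0.7, -0.2, 0.6]
opening: 0.0006
```

```bash
python3 st.py; python3 sc.py s5
```

```text
4.4833 fence coords [[-0.0091  0.1173  0.038 ]] [ 3.1415e+00  1.2000e-03 -1.2920e-01] [ 0.7  -0.16  0.6 ]
```

View pics/s5.png

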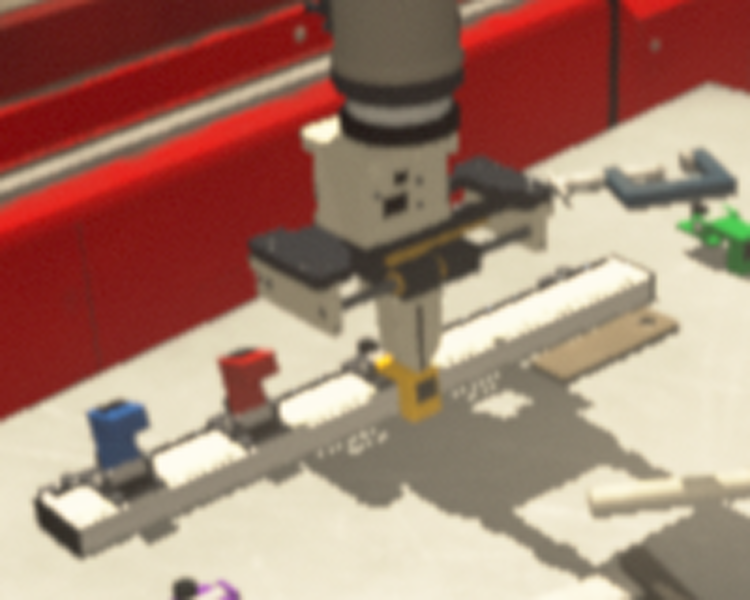

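The arm is almost down, with the leg at (418,395). I'll move the tip out over the leg and press down in small steps.

Call:
jog_arm(series=[[-1,[-0.003,0,0.001],[0,0,0]],[-1,[-0.005,0,0.002],[0,0,0]],[-1,[-0.005,0,0.003],[0,0,0]],[-1,[-0.005,0,0.003],[0,0,0]]])

```text
time: 4.87
tool_pos: [0.6074, -0.0095, 0.0356]
tool_rot: [3.142, 0.001, -0.129]
contact_force: [0.1, 1.2, 0.5]
opening: 0.0005
```

```bash
python3 st.py
```

```text
4.8667 fence coords [[-0.0137  0.1173  0.0356]] [ 3.1415e+00  9.0000e-04 -1.2920e-01] [0.05 1.16 0.45]
```

Call:
jog_arm(series=[[-1,[0,0,0.0005],[0,0,0]],[-1,[0,0,0.001],[0,0,0]],[-1,[0,0,0.001],[0,0,0]]])

```text
time: 5.12
tool_pos: [0.6076, -0.0096, 0.0352]
tool_rot: [3.141, 0.0, -0.129]
contact_force: [-2.1, 0.7, 4.7]
opening: 0.0001
```

```bash
python3 st.py
```

```text
5.1167 fence coords [[-0.0135  0.1173  0.0352]] [ 3.1415e+00  3.0000e-04 -1.2910e-01] [-2.11  0.68  4.71]
```

Call:
jog_arm(series=[[-1,[0,0,0.0005],[0,0,0]],[-1,[0,0,0.001],[0,0,0]],[-1,[0,0,0.001],[0,0,0]]])

```text
time: 5.37
tool_pos: [0.6077, -0.0096, 0.0351]
tool_rot: [3.141, -0.0, -0.129]
contact_force: [-4.6, 0.3, 11.5]
opening: 0.0004
```

```bash
python3 st.py
```

```text
5.3667 fence coords [[-0.0134  0.1173  0.0351]] [ 3.1414e+00 -2.0000e-04 -1.2910e-01] [-4.6   0.33 11.46]
```

The tip is on the hard stop: 1 mm more command gave no travel and the force rose to 11 N at z = 0.0351 (0.035 expected). Lifting off and going over to the strip's front side.

Call:
jog_arm(series=[[-1,[0,0,-0.02],[0,0,0]],[-1,[0,0,-0.05],[0,0,0]],[-1,[-0.02,0.03,-0.07],[0,0,0]],[-1,[-0.04,0.065,-0.07],[0,0,0]],[-1,[-0.062,0.1,-0.07],[0,0,0]],[-1,[-0.062,0.135,-0.07],[0,0,0]],[-1,[-0.062,0.157,-0.07],[0,0,0]],[-1,[-0.062,0.157,-0.07],[0,0,0]],[-1,[-0.062,0.157,-0.07],[0,0,0]]])

```text
time: 6.12
tool_pos: [0.5259, -0.1584, 0.1038]
tool_rot: [-3.142, -0.0, -0.132]
contact_force: [0.5, -0.0, -0.4]
opening: 0.0007
```

```bash
python3 st.py; python3 look.py w6; python3 sc.py s6
```

```text
6.1167 fence coords [[-0.0749 -0.041   0.1038]] [-3.1416e+00 -4.0000e-04 -1.3190e-01] [ 0.49 -0.05 -0.35]
6.1167 [ 0.5259 -0.1584  0.1038] [-3.1416e+00 -4.0000e-04 -1.3190e-01] [ 0.5 -0.  -0.4] 0.0006648155965067208 0.043
```

View pics/w6.png

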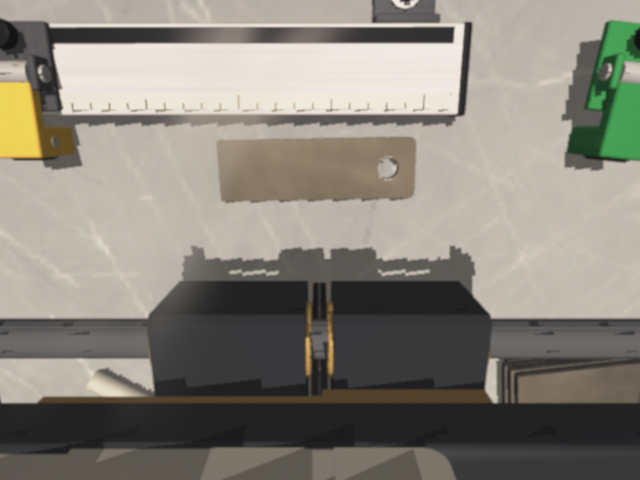

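View pics/s6.png

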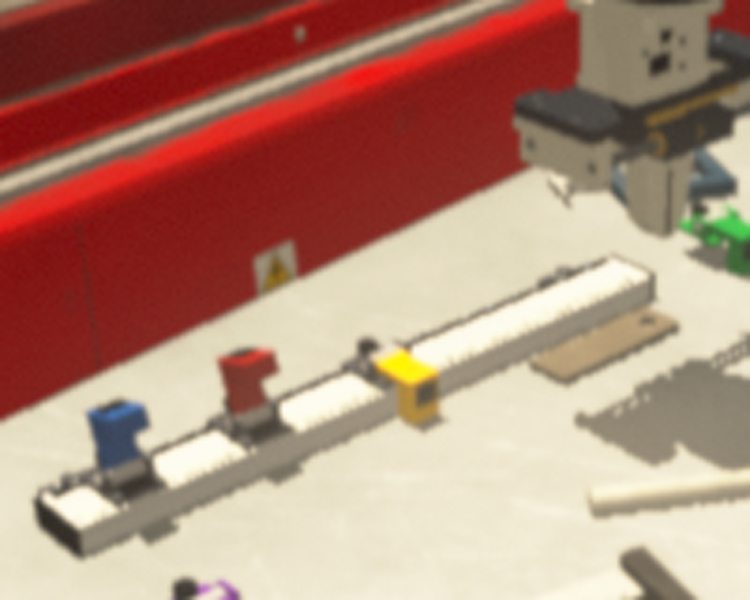

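Yellow is down at (415,385) in the scene crop, with red and blue still parked. In the wrist view the strip spans (218–415, 138–200). I'll re-measure from this closer view.

```bash
cat > ms.py <<'E'
import sys
from h import *
r=load(sys.argv[1]); T=r['T']; c=cloud(r,T); z=c[...,2]; hsv=cv2.cvtColor(r['img'],cv2.COLOR_RGB2HSV)
v0,v1=int(sys.argv[2]),int(sys.argv[3]); u0,u1=int(sys.argv[4]),int(sys.argv[5])
m=((hsv[...,2]<175)&(hsv[...,1]>45)&(hsv[...,0]<25)).astype(np.uint8); k=np.zeros_like(m); k[v0:v1,u0:u1]=1; m*=k
m=cv2.morphologyEx(m,cv2.MORPH_CLOSE,np.ones((25,25))); m=cv2.morphologyEx(m,cv2.MORPH_OPEN,np.ones((7,7)))
cs,_=cv2.findContours(m,cv2.RETR_EXTERNAL,cv2.CHAIN_APPROX_NONE); k=max(cs,key=cv2.contourArea)[:,0,:]
F=fen(ray(r,T,k,.006))[:,:2]; rect=cv2.minAreaRect((F*1000).astype(np.float32)); print("strip rect (fence mm)",rect); print(cv2.boxPoints(rect).round(1).tolist())
E
python3 ms.py w6 125 215 200 430; python3 - <<'E'
from h import *
r=load("w6"); T=r['T']; c=cloud(r,T); z=c[...,2]
pts=[]
for u in range(80,450,8):
    col=z[90:130,u]; k=np.where((col[:-1]>.012)&(col[1:]<.01))[0]
    if len(k): pts.append((u,90+k[0]+.5))
F=fen(ray(r,T,np.array(pts),.02)); p=np.polyfit(F[:,1],F[:,0],1); print("fence face x=",p, F[:,0].std())
# right end of the fence, yellow's right side
hsv=cv2.cvtColor(r['img'],cv2.COLOR_RGB2HSV)
ym=(hsv[...,0]>18)&(hsv[...,0]<32)&(hsv[...,1]>110); ym[:,100:]=0; ym[165:]=0
P=c[ym]; F=fen(P); print("yellow",np.nanpercentile(F,[1,5,50,95,99],axis=0).round(4).tolist())
for v in (100,120,140,150): print(v,[(u,fen(c[v,u])[0].round(4).tolist()) for u in range(34,80,6)])
E
```

```text
strip rect (fence mm) ((-30.32355499267578, -39.94270324707031), (36.10587692260742, 117.02322387695312), 0.9266569018363953)
[[-49.29999923706055, 18.299999237060547], [-47.400001525878906, -98.69999694824219], [-11.300000190734863, -98.19999694824219], [-13.199999809265137, 18.899999618530273]]
fence face x= [0.00145777 0.0003602 ] 8.678731127565775e-05
yellow [[-0.021, 0.1035, 0.0067], [-0.0198, 0.1039, 0.0127], [-0.0066, 0.1096, 0.0357], [0.0134, 0.1219, 0.0371], [0.0157, 0.1245, 0.0376]]
100 [(34, [0.0077, 0.1045, 0.0343]), (40, [0.008, 0.1041, 0.03]), (46, [0.0082, 0.1031, 0.0266]), (52, [0.0083, 0.1007, 0.0252]), (58, [0.0083, 0.0976, 0.025]), (64, [0.0086, 0.097, 0.0204]), (70, [0.0086, 0.0937, 0.0205]), (76, [0.0084, 0.0894, 0.0226])]
120 [(34, [-0.0022, 0.105, 0.0362]), (40, [-0.0021, 0.1047, 0.0316]), (46, [-0.0015, 0.1208, 0.0006]), (52, [-0.0015, 0.1172, 0.0006]), (58, [-0.0015, 0.1141, -0.0002]), (64, [-0.0015, 0.1107, -0.0004]), (70, [-0.0015, 0.1066, 0.0005]), (76, [-0.0015, 0.1026, 0.0012])]
140 [(34, [-0.0122, 0.1067, 0.0361]), (40, [-0.0122, 0.1047, 0.0344]), (46, [-0.0123, 0.1036, 0.0311]), (52, [-0.0124, 0.104, 0.0252]), (58, [-0.0126, 0.1042, 0.0194]), (64, [-0.0127, 0.1044, 0.0134]), (70, [-0.0129, 0.1041, 0.0079]), (76, [-0.013, 0.1043, 0.0012])]
150 [(34, [-0.0173, 0.1078, 0.0358]), (40, [-0.0173, 0.1048, 0.0355]), (46, [-0.0174, 0.1038, 0.0321]), (52, [-0.0177, 0.1039, 0.0267]), (58, [nan, nan, nan]), (64, [-0.0183, 0.1044, 0.0148]), (70, [-0.0186, 0.1045, 0.0087]), (76, [-0.019, 0.1058, 0.0])]
```

The stop face is at fence-y 0.104. The strip's back edge is 11–13 mm off the fence face and its end is 85 mm from the stop. Descending in front of it.

Call:
jog_arm(series=[[-1,[0,0,0.035],[0,0,0]],[-1,[0,0,0.07],[0,0,0]],[-1,[0,0,0.09],[0,0,0]],[-1,[0,0,0.098],[0,0,0]],[-1,[0,0,0.1],[0,0,0]],[-1,[0,0,0.1],[0,0,0]],[-1,[0,0,0.1],[0,0,0]]])

```text
time: 6.8
tool_pos: [0.5272, -0.1573, 0.005]
tool_rot: [3.141, -0.002, -0.128]
contact_force: [-0.4, 0.4, -0.9]
opening: 0.0004
```

```bash
python3 st.py
```

```text
6.8 fence coords [[-0.0738 -0.0397  0.005 ]] [ 3.1408e+00 -2.3000e-03 -1.2840e-01] [-0.36  0.41 -0.88]
```

Call:
jog_arm(series=[[-1,[0.004,0,0.002],[0,0,0]],[-1,[0.008,0,0.002],[0,0,0]],[-1,[0.012,0,0.002],[0,0,0]],[-1,[0.015,0,0.002],[0,0,0]],[-1,[0.017,0,0.002],[0,0,0]],[-1,[0.019,0,0.002],[0,0,0]],[-1,[0.021,0,0.002],[0,0,0]],[-1,[0.023,0,0.002],[0,0,0]],[-1,[0.024,0,0.002],[0,0,0]],[-1,[0.025,0,0.002],[0,0,0]],[-1,[0.025,0,0.002],[0,0,0]]])

```text
time: 7.72
tool_pos: [0.551, -0.1605, 0.0017]
tool_rot: [3.142, -0.0, -0.129]
contact_force: [-1.5, -0.0, 1.4]
opening: 0.0007
```

```bash
python3 st.py; python3 look.py w7; python3 ms.py w7 60 215 170 460
```

```text
7.7167 fence coords [[-0.0498 -0.0398  0.0017]] [ 3.1415e+00 -1.0000e-04 -1.2920e-01] [-1.46 -0.04  1.44]
7.7167 [ 0.551  -0.1605  0.0017] [ 3.1415e+00 -1.0000e-04 -1.2920e-01] [-1.5 -0.   1.4] 0.0006812964487901309 0.007
strip rect (fence mm) ((-7.300168037414551, -38.32451248168945), (9.65528392791748, 107.13445281982422), 0.06698295474052429)
[[-12.199999809265137, 15.199999809265137], [-12.100000381469727, -91.9000015258789], [-2.4000000953674316, -91.9000015258789], [-2.5, 15.199999809265137]]
```

View pics/w7.png

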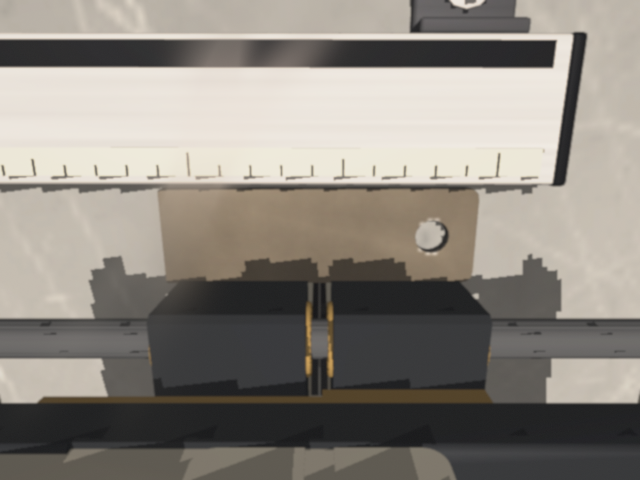

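The strip's back edge (row 189) is about 2.4 mm off the face (row 184). I'll raise the tip a little and push on gently.

Call:
jog_arm(series=[[-1,[0.0005,0,-0.001],[0,0,0]],[-1,[0.001,0,-0.001],[0,0,0]],[-1,[0.0015,0,-0.001],[0,0,0]],[-1,[0.002,0,-0.001],[0,0,0]],[-1,[0.0025,0,-0.001],[0,0,0]],[-1,[0.003,0,-0.001],[0,0,0]],[-1,[0.003,0,-0.001],[0,0,0]]])

```text
time: 8.35
tool_pos: [0.5539, -0.1609, 0.0027]
tool_rot: [3.141, -0.0, -0.129]
contact_force: [-0.6, -0.0, -0.5]
opening: 0.0002
```

```bash
python3 st.py
```

```text
8.35 fence coords [[-0.0468 -0.0398  0.0027]] [ 3.1415e+00 -1.0000e-04 -1.2910e-01] [-0.6  -0.   -0.48]
```

Call:
jog_arm(series=[[-1,[0.0005,0,0],[0,0,0]],[-1,[0.001,0,0],[0,0,0]],[-1,[0.0015,0,0],[0,0,0]],[-1,[0.0015,0,0],[0,0,0]]])

```text
time: 8.68
tool_pos: [0.5544, -0.1609, 0.0026]
tool_rot: [-3.141, 0.002, -0.129]
contact_force: [-4.8, 1.0, 3.3]
opening: 0.0001
```

```bash
python3 st.py; python3 look.py w8
```

```text
8.6833 fence coords [[-0.0464 -0.0397  0.0026]] [-3.1413e+00  2.3000e-03 -1.2910e-01] [-4.78  1.    3.25]
8.6833 [ 0.5544 -0.1609  0.0026] [-3.1413e+00  2.3000e-03 -1.2910e-01] [-4.8  1.   3.3] 0.00013071043310016887 0.004
```

View pics/w8.png

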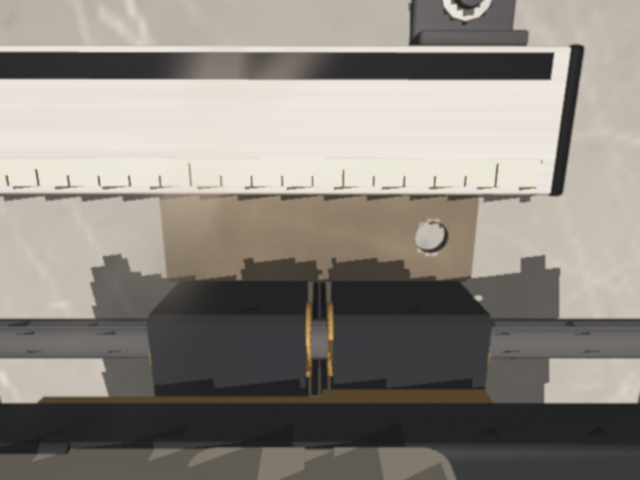

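The strip is now seated against the fence at 4.8 N, with no visible gap along its back edge. Before going to its far end, I'll check the green look-alike's position and height for clearance.

```bash
python3 - <<'E'
from h import *
r=load("w2"); c=cloud(r,r['T']); F=fen(c.reshape(-1,3)).reshape(480,640,3)
g=F[70:190,560:640].reshape(-1,3); g=g[(g[:,2]>.008)]; print("green",g.min(0).round(3),g.max(0).round(3))
e=F[90:130,480:520].reshape(-1,3); e=e[e[:,2]>.012]; print("fence end y",np.nanpercentile(e[:,1],1))
E
```

```text
green [-0.025 -0.226  0.008] [ 0.047 -0.185  0.039]
fence end y -0.12116468635828151
```

Green ends at fence-y −0.185 and is 39 mm high, so the gripper clears it. Backing off, stepping over to the strip's right-hand end and lowering.

Call:
jog_arm(series=[[-1,[-0.01,0,0],[0,0,0]],[-1,[-0.016,0,0],[0,0,0]],[-1,[-0.016,0,-0.03],[0,0,0]],[-1,[-0.016,0.01,-0.032],[0,0,0]],[-1,[-0.005,0.04,-0.032],[0,0,0]],[-1,[0.01,0.07,-0.032],[0,0,0]],[-1,[0.028,0.095,-0.032],[0,0,0]],[-1,[0.028,0.095,-0.032],[0,0,0]],[-1,[0.028,0.095,-0.01],[0,0,0]],[-1,[0.028,0.095,0],[0,0,0]],[-1,[0.028,0.095,0],[0,0,0]],[-1,[0.028,0.095,0],[0,0,0]]])

```text
time: 9.73
tool_pos: [0.5705, -0.2585, 0.0022]
tool_rot: [-3.141, 0.001, -0.129]
contact_force: [-0.9, 1.2, 0.5]
opening: 0.0004
```

```bash
python3 st.py; python3 look.py w9
```

```text
9.7333 fence coords [[-0.0177 -0.1343  0.0022]] [-3.1411e+00  1.0000e-03 -1.2900e-01] [-0.95  1.19  0.53]
9.7333 [ 0.5705 -0.2585  0.0022] [-3.1411e+00  1.0000e-03 -1.2900e-01] [-0.9  1.2  0.5] 0.0003807533012552408 0.012
```

View pics/w9.png

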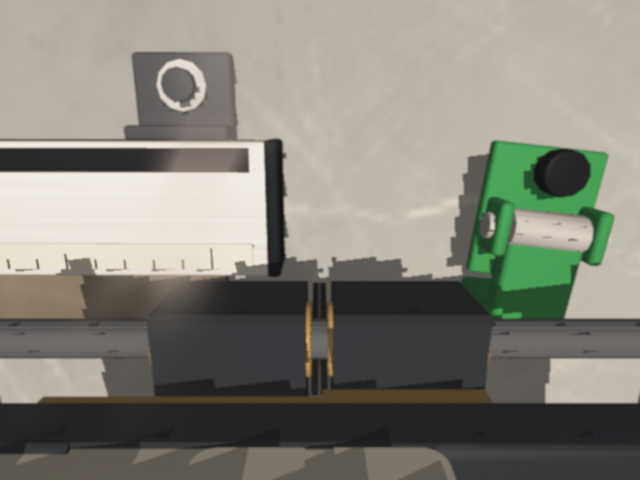

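Call:
jog_arm(series=[[-1,[0,-0.004,-0.0005],[0,0,0]],[-1,[0,-0.008,-0.0005],[0,0,0]],[-1,[0,-0.012,-0.0005],[0,0,0]],[-1,[0,-0.015,-0.0005],[0,0,0]],[-1,[0,-0.018,-0.0005],[0,0,0]],[-1,[0,-0.021,-0.0005],[0,0,0]],[-1,[0,-0.024,-0.0005],[0,0,0]],[-1,[0,-0.027,-0.0005],[0,0,0]],[-1,[0,-0.03,-0.0005],[0,0,0]],[-1,[0,-0.032,-0.0005],[0,0,0]],[-1,[0,-0.034,-0.0005],[0,0,0]],[-1,[0,-0.034,-0.0005],[0,0,0]]])

```text
time: 10.78
tool_pos: [0.5753, -0.225, 0.0033]
tool_rot: [3.141, -0.0, -0.129]
contact_force: [-0.6, -0.4, -0.3]
opening: 0.0001
```

```bash
python3 st.py; python3 look.py w10; python3 sc.py s10
```

```text
10.7833 fence coords [[-0.0173 -0.1005  0.0033]] [ 3.1414e+00 -1.0000e-04 -1.2900e-01] [-0.64 -0.38 -0.3 ]
10.7833 [ 0.5753 -0.225   0.0033] [ 3.1414e+00 -1.0000e-04 -1.2900e-01] [-0.6 -0.4 -0.3] 0.00011559174512034494 0.006
```

View pics/w10.png

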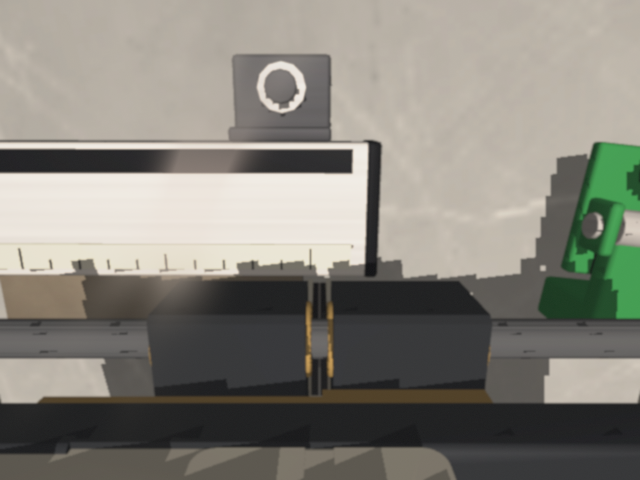

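View pics/s10.png

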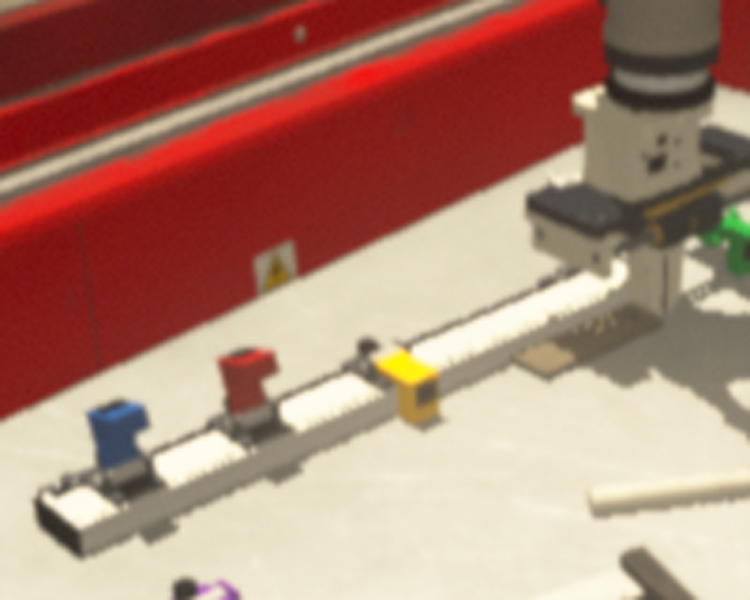

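```bash
python3 - <<'E'
from h import *
r=load("w10"); print(fen(ray(r,r['T'],[[3,285],[6,310]],.006)).round(4))
hsv=cv2.cvtColor(r['img'],cv2.COLOR_RGB2HSV); print(r['img'][290,:16].tolist())
E
```

```text
[[-0.0084  0.0229  0.006 ]
 [-0.019   0.0237  0.006 ]]
[[181, 174, 162], [169, 160, 147], [151, 139, 124], [138, 124, 105], [136, 121, 101], [136, 121, 101], [136, 120, 101], [137, 121, 101], [136, 121, 102], [137, 121, 102], [137, 122, 102], [138, 122, 102], [139, 123, 103], [139, 123, 103], [139, 124, 103], [139, 124, 103]]
```

The end is at 0.0236 and contact is made; the tip is only about 12 mm wide in y. About 80 mm remains, so I'll push on in stages.

Call:
jog_arm(series=[[-1,[0,-0.003,0],[0,0,0]],[-1,[0,-0.006,0],[0,0,0]],[-1,[0,-0.009,0],[0,0,0]],[-1,[0,-0.012,0],[0,0,0]],[-1,[0,-0.015,0],[0,0,0]],[-1,[0,-0.018,0],[0,0,0]],[-1,[0,-0.021,0],[0,0,0]],[-1,[0,-0.024,0],[0,0,0]],[-1,[0,-0.027,0],[0,0,0]],[-1,[0,-0.03,0],[0,0,0]],[-1,[0,-0.033,0],[0,0,0]],[-1,[0,-0.036,0],[0,0,0]]])

```text
time: 11.88
tool_pos: [0.5799, -0.1892, 0.0033]
tool_rot: [3.141, -0.0, -0.129]
contact_force: [-0.4, -1.5, 0.4]
opening: 0.0007
```

```bash
python3 st.py; python3 look.py w11
```

```text
11.8833 fence coords [[-0.0174 -0.0645  0.0033]] [ 3.1415e+00 -1.0000e-04 -1.2920e-01] [-0.39 -1.46  0.4 ]
11.8833 [ 0.5799 -0.1892  0.0033] [ 3.1415e+00 -1.0000e-04 -1.2920e-01] [-0.4 -1.5  0.4] 0.0007032752436089734 0.058
```

View pics/w11.png

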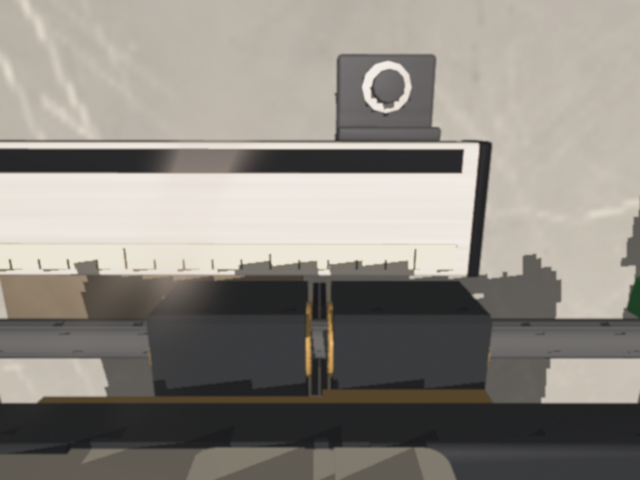

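The strip is travelling with the tip (its end is still at column ~3) and stays along the fence. About 44 mm to go.

Call:
jog_arm(series=[[-1,[0,-0.003,0],[0,0,0]],[-1,[0,-0.006,0],[0,0,0]],[-1,[0,-0.009,0],[0,0,0]],[-1,[0,-0.012,0],[0,0,0]],[-1,[0,-0.015,0],[0,0,0]],[-1,[0,-0.018,0],[0,0,0]],[-1,[0,-0.021,0],[0,0,0]],[-1,[0,-0.024,0],[0,0,0]],[-1,[0,-0.027,0],[0,0,0]],[-1,[0,-0.03,0],[0,0,0]],[-1,[0,-0.033,0],[0,0,0]],[-1,[0,-0.036,0],[0,0,0]]])

```text
time: 12.93
tool_pos: [0.5845, -0.1535, 0.0033]
tool_rot: [3.142, -0.0, -0.129]
contact_force: [0.2, -1.6, 1.0]
opening: 0.0005
```

```bash
python3 st.py; python3 sc.py s12; python3 look.py w12
```

```text
12.9333 fence coords [[-0.0175 -0.0284  0.0033]] [ 3.1415 -0.     -0.1292] [ 0.22 -1.57  1.04]
12.9833 [ 0.5846 -0.153   0.0032] [-3.1414e+00  1.0000e-04 -1.2890e-01] [ 0.3 -1.   1.4] 0.00023698892086977203 0.009
```

View pics/s12.png

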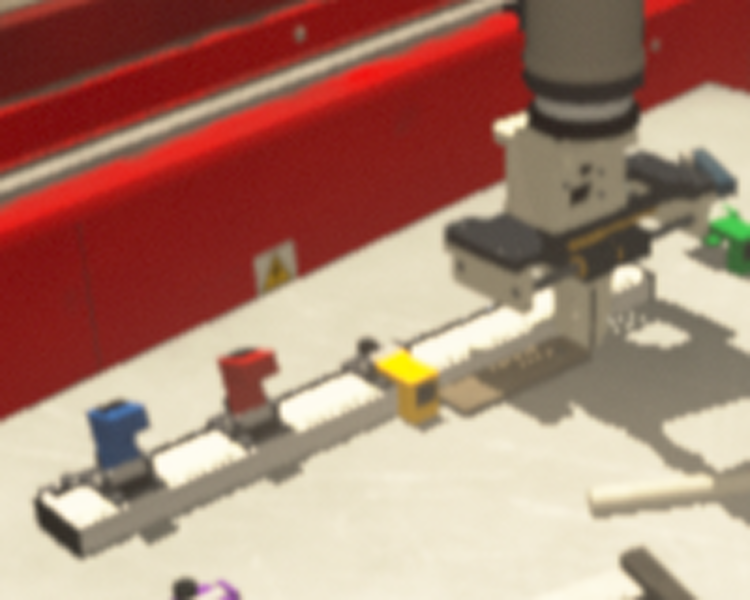

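View pics/w12.png

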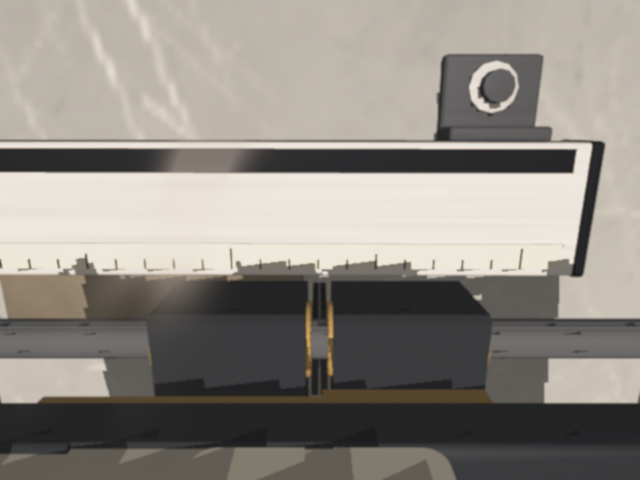

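The scene crop shows the strip's end at (440,395), with a gap of roughly 8 mm to the yellow leg. I'll go slowly from here.

Call:
jog_arm(series=[[-1,[0,-0.001,0],[0,0,0]],[-1,[0,-0.002,0],[0,0,0]],[-1,[0,-0.003,0],[0,0,0]],[-1,[0,-0.004,0],[0,0,0]],[-1,[0,-0.005,0],[0,0,0]],[-1,[0,-0.006,0],[0,0,0]],[-1,[0,-0.0065,0],[0,0,0]],[-1,[0,-0.0065,0],[0,0,0]]])

```text
time: 13.7
tool_pos: [0.5853, -0.1472, 0.0033]
tool_rot: [3.142, 0.0, -0.129]
contact_force: [0.1, -0.6, 0.2]
opening: 0.0005
```

```bash
python3 st.py
```

```text
13.7 fence coords [[-0.0175 -0.0221  0.0033]] [ 3.1416  0.     -0.1291] [ 0.11 -0.6   0.2 ]
```

Call:
jog_arm(series=[[-1,[0,-0.0005,0],[0,0,0]],[-1,[0,-0.001,0],[0,0,0]],[-1,[0,-0.0015,0],[0,0,0]],[-1,[0,-0.0015,0],[0,0,0]]])

```text
time: 14.03
tool_pos: [0.5855, -0.1458, 0.0032]
tool_rot: [3.142, 0.0, -0.129]
contact_force: [-0.5, -0.4, -0.2]
opening: 0.0005
```

```bash
python3 st.py
```

```text
14.0333 fence coords [[-0.0175 -0.0206  0.0032]] [ 3.1415  0.     -0.1292] [-0.46 -0.45 -0.18]
```

Call:
jog_arm(series=[[-1,[0,-0.0005,0],[0,0,0]],[-1,[0,-0.001,0],[0,0,0]],[-1,[0,-0.001,0],[0,0,0]]])

```text
time: 14.28
tool_pos: [0.5857, -0.1448, 0.0033]
tool_rot: [3.142, -0.0, -0.129]
contact_force: [0.2, -1.3, -0.1]
opening: 0.0007
```

```bash
python3 st.py; python3 sc.py s13
```

```text
14.2833 fence coords [[-0.0175 -0.0197  0.0033]] [ 3.1416 -0.     -0.1292] [ 0.2  -1.27 -0.08]
```

View pics/s13.png

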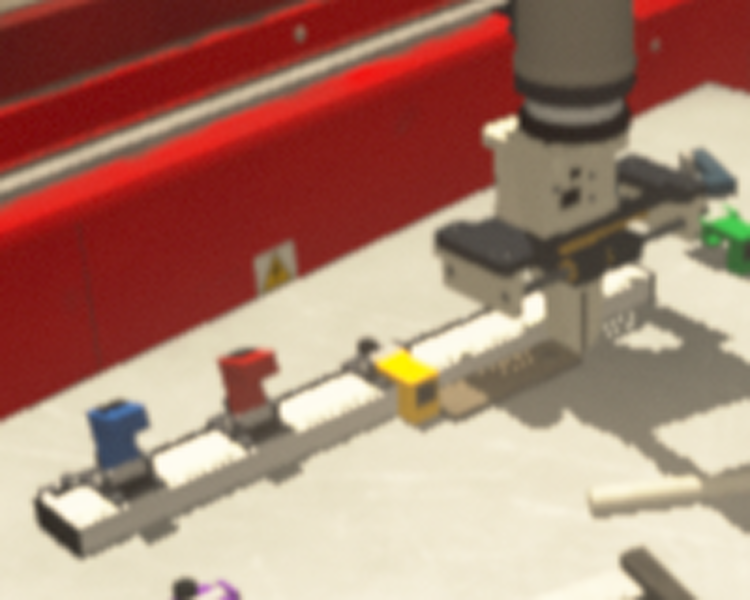

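Nearly there: the strip's end is beside the leg at (437,400) with no clear force yet. Continuing in 0.5 mm steps.

Call:
jog_arm(series=[[-1,[0,-0.0005,0],[0,0,0]],[-1,[0,-0.001,0],[0,0,0]],[-1,[0,-0.001,0],[0,0,0]]])

```text
time: 14.58
tool_pos: [0.5858, -0.1441, 0.0033]
tool_rot: [3.141, -0.0, -0.129]
contact_force: [-0.3, -3.1, 0.2]
opening: 0.0004
```

```bash
python3 st.py
```

```text
14.5833 fence coords [[-0.0175 -0.019   0.0033]] [ 3.1411e+00 -1.0000e-04 -1.2910e-01] [-0.28 -3.06  0.23]
```

Call:
jog_arm(series=[[-1,[0,-0.0005,0],[0,0,0]],[-1,[0,-0.001,0],[0,0,0]],[-1,[0,-0.001,0],[0,0,0]]])

```text
time: 14.83
tool_pos: [0.5859, -0.1437, 0.0034]
tool_rot: [3.14, -0.0, -0.129]
contact_force: [-1.3, -5.7, 1.1]
opening: 0.0001
```

```bash
python3 st.py
```

```text
14.8333 fence coords [[-0.0174 -0.0185  0.0034]] [ 3.1403e+00 -4.0000e-04 -1.2900e-01] [-1.32 -5.72  1.08]
```

The strip is butted: force rises to 5.7 N and the tip barely moves. Backing away from the end, rising and looking from above the strip's front side.

Call:
jog_arm(series=[[-1,[0,0.008,0],[0,0,0]],[-1,[0,0.02,0],[0,0,0]],[-1,[0,0.02,-0.03],[0,0,0]],[-1,[-0.01,0.01,-0.06],[0,0,0]],[-1,[-0.03,-0.01,-0.095],[0,0,0]],[-1,[-0.055,-0.04,-0.095],[0,0,0]],[-1,[-0.055,-0.064,-0.095],[0,0,0]],[-1,[-0.055,-0.064,-0.095],[0,0,0]],[-1,[-0.055,-0.064,-0.095],[0,0,0]]])

```text
time: 15.58
tool_pos: [0.5398, -0.072, 0.0987]
tool_rot: [-3.142, -0.001, -0.127]
contact_force: [-0.1, -0.2, -0.6]
opening: 0.0009
```

```bash
python3 st.py;  python3 look.py w14; python3 - <<'E'
from h import *
r=load("w14"); cv2.imwrite("pics/w14c.png",cv2.resize(r['img'][80:240,150:470,::-1],None,fx=2.5,fy=2.5,interpolation=cv2.INTER_CUBIC))
E
```

```text
15.5833 fence coords [[-0.0725  0.0465  0.0987]] [-3.1416e+00 -8.0000e-04 -1.2740e-01] [-0.07 -0.16 -0.62]
15.5833 [ 0.5398 -0.072   0.0987] [-3.1416e+00 -8.0000e-04 -1.2740e-01] [-0.1 -0.2 -0.6] 0.0008560281099034967 0.033
```

View pics/w14.png

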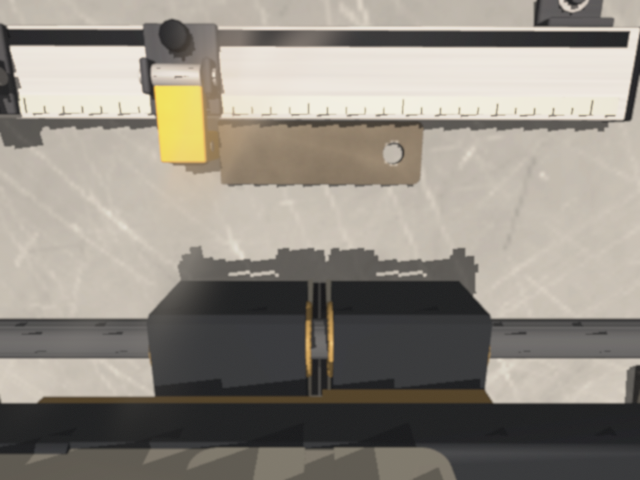

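View pics/w14c.png

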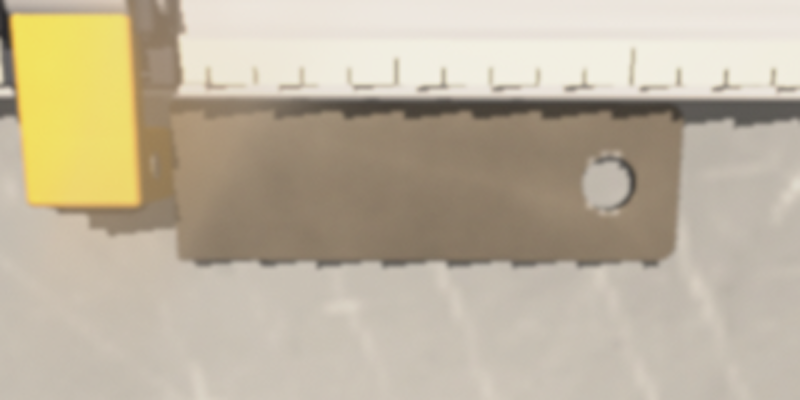

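The strip at (320,155) butts against the yellow leg's right side and lies along the fence. I'll measure its gap and angle numerically.

```bash
python3 - <<'E'
from h import *
r=load("w14"); T=r['T']; c=cloud(r,T); z=c[...,2]; g=cv2.cvtColor(r['img'],cv2.COLOR_RGB2GRAY).astype(float); sat=cv2.cvtColor(r['img'],cv2.COLOR_RGB2HSV)[...,1].astype(float)
# front long edge of the strip: brightness step, sub-pixel
pts=[]
for u in range(240,410,3):
    d=np.diff(sat[165:200,u]); 
    k=np.argmin(d); pts.append((u,165+k+.5))
F=fen(ray(r,T,np.array(pts),.006)); p=np.polyfit(F[:,1],F[:,0],1); res=F[:,0]-np.polyval(p,F[:,1]); ok=abs(res)<.001; p=np.polyfit(F[ok,1],F[ok,0],1); print("strip front edge slope, x at y=.045:",p[0],np.polyval(p,.045),ok.sum())
pts=[]
for u in range(230,600,6):
    col=z[100:135,u]; k=np.where((col[:-1]>.013)&(col[1:]<.013))[0]
    if len(k): pts.append((u,100+k[0]+.5))
F=fen(ray(r,T,np.array(pts),.02)); q=np.polyfit(F[:,1],F[:,0],1); print("fence face slope, x at .045:",q[0],np.polyval(q,.045))
# same fence edge by brightness
pts=[]
for u in range(230,600,6):
    d=np.diff(g[110:130,u]); k=np.argmin(d); pts.append((u,110+k+.5))
F=fen(ray(r,T,np.array(pts),.02)); q=np.polyfit(F[:,1],F[:,0],1); print("by brightness",q[0],np.polyval(q,.045),np.std(F[:,0]))
E
python3 ms.py w14 115 200 215 440
```

```text
strip front edge slope, x at y=.045: 0.0003008942525281189 -0.03577826336581497 57
fence face slope, x at .045: 0.0006180746371667142 0.0003762038313370747
by brightness 0.0018607110033210664 0.0010801489658703704 0.0006187381812788711
strip rect (fence mm) ((-17.695703506469727, 47.25482177734375), (120.3074722290039, 36.65053939819336), 89.48808288574219)
[[-36.599998474121094, -12.699999809265137], [0.10000000149011612, -13.100000381469727], [1.2000000476837158, 107.19999694824219], [-35.5, 107.5999984741211]]
```

The strip is parallel to within about 1 mrad with at most a few tenths of a millimetre of gap. I'll make one light confirming press against the fence at mid-length.

Call:
jog_arm(series=[[-1,[0,0,0.03],[0,0,0]],[-1,[0,0,0.06],[0,0,0]],[-1,[0,0,0.085],[0,0,0]],[-1,[0,0,0.0955],[0,0,0]],[-1,[0,0,0.0955],[0,0,0]],[-1,[0.005,0,0.0955],[0,0,0]],[-1,[0.011,0,0.0955],[0,0,0]],[-1,[0.017,0,0.0955],[0,0,0]],[-1,[0.021,0,0.0955],[0,0,0]],[-1,[0.024,0,0.0955],[0,0,0]],[-1,[0.025,0,0.0955],[0,0,0]],[-1,[0.025,0,0.0955],[0,0,0]]])

```text
time: 16.63
tool_pos: [0.5646, -0.0756, 0.0027]
tool_rot: [3.141, -0.0, -0.129]
contact_force: [-0.2, 0.2, -0.9]
opening: 0.0004
```

```bash
python3 st.py
```

```text
16.6333 fence coords [[-0.0474  0.0462  0.0027]] [ 3.1415e+00 -1.0000e-04 -1.2910e-01] [-0.2   0.23 -0.88]
```

Call:
jog_arm(series=[[-1,[0.0005,0,0],[0,0,0]],[-1,[0.001,0,0],[0,0,0]],[-1,[0.0015,0,0],[0,0,0]],[-1,[0.0018,0,0],[0,0,0]],[-1,[0.0018,0,0],[0,0,0]]])

```text
time: 17.05
tool_pos: [0.5654, -0.0756, 0.0027]
tool_rot: [-3.142, 0.002, -0.129]
contact_force: [-3.4, 0.8, 1.7]
opening: 0.0007
```

```bash
python3 st.py
```

```text
17.05 fence coords [[-0.0466  0.0463  0.0027]] [-3.1415e+00  1.6000e-03 -1.2910e-01] [-3.37  0.8   1.74]
```

Contact is at nearly the same place as the first seating (−0.0466 against −0.0464). I'll press slightly more with a small drag toward the stop, then draw back clear.

Call:
jog_arm(series=[[-1,[0.0005,-0.0003,0],[0,0,0]],[-1,[0.0005,-0.001,0],[0,0,0]],[-1,[0.0005,-0.001,0],[0,0,0]]])

```text
time: 17.3
tool_pos: [0.5656, -0.0751, 0.0025]
tool_rot: [3.141, 0.003, -0.129]
contact_force: [-5.6, -2.1, 2.6]
opening: 0.0005
```

```bash
python3 st.py
```

```text
17.3 fence coords [[-0.0465  0.0468  0.0025]] [ 3.1409e+00  2.6000e-03 -1.2900e-01] [-5.58 -2.06  2.62]
```

Call:
jog_arm(series=[[-1,[-0.004,-0.001,0],[0,0,0]],[-1,[-0.015,-0.001,0],[0,0,0]],[-1,[-0.03,-0.001,0],[0,0,0]],[-1,[-0.04,-0.001,-0.03],[0,0,0]],[-1,[-0.05,-0.001,-0.07],[0,0,0]],[-1,[-0.05,-0.001,-0.11],[0,0,0]],[-1,[-0.05,-0.001,-0.15],[0,0,0]],[-1,[-0.05,-0.001,-0.16],[0,0,0]],[-1,[-0.05,-0.001,-0.16],[0,0,0]],[-1,[-0.05,-0.001,-0.16],[0,0,0]]])

```text
time: 18.13
tool_pos: [0.5177, -0.0674, 0.163]
tool_rot: [3.141, -0.002, -0.129]
contact_force: [-0.4, 1.4, -0.6]
opening: 0.0002
```

```bash
python3 st.py; python3 look.py w15; python3 sc.py s15; python3 - <<'E'
from h import *
r=load("w15"); cv2.imwrite("pics/w15c.png",cv2.resize(r['img'][0:240,100:500,::-1],None,fx=2,fy=2,interpolation=cv2.INTER_CUBIC))
E
```

```text
18.1333 fence coords [[-0.0951  0.0481  0.163 ]] [ 3.1414e+00 -2.0000e-03 -1.2910e-01] [-0.44  1.38 -0.63]
18.1333 [ 0.5177 -0.0674  0.163 ] [ 3.1414e+00 -2.0000e-03 -1.2910e-01] [-0.4  1.4 -0.6] 0.000249931740740343 0.04
```

View pics/w15c.png

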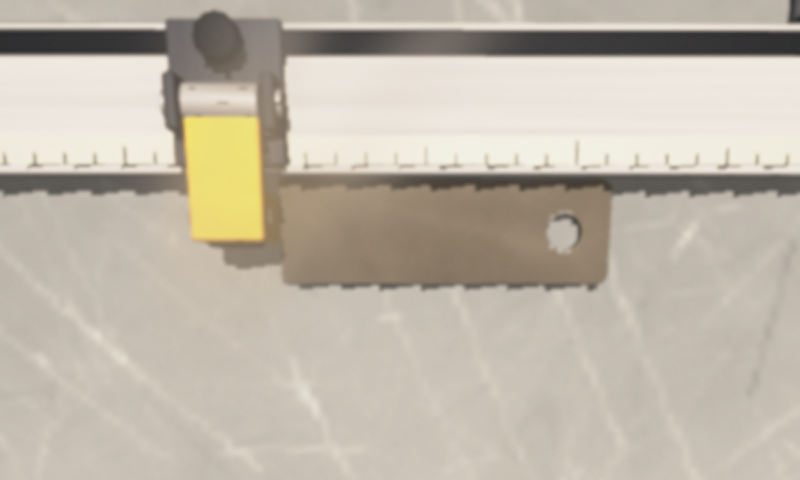

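View pics/s15.png

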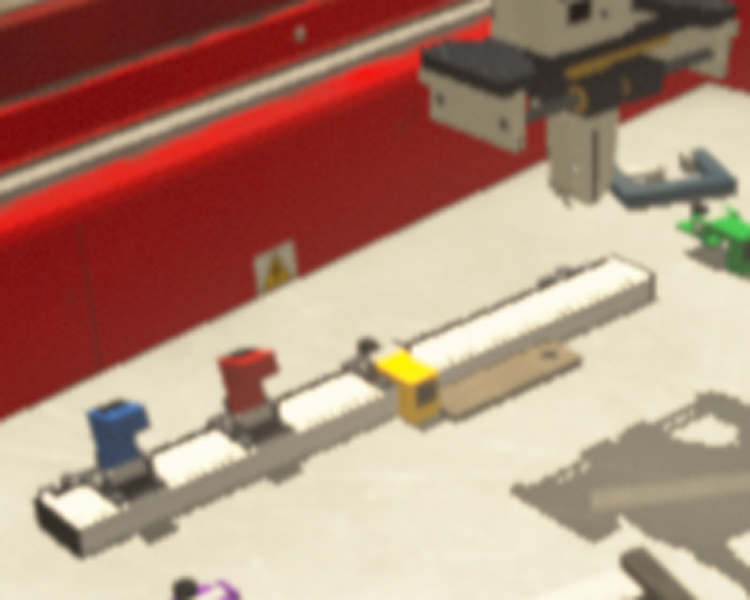

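```bash
python3 - <<'E'
from h import *
from cell import eyes
r=load("w15"); T=r['T']; c=cloud(r,T); F=fen(c.reshape(-1,3)).reshape(480,640,3)
hsv=cv2.cvtColor(r['img'],cv2.COLOR_RGB2HSV)
ym=(hsv[...,0]>18)&(hsv[...,0]<32)&(hsv[...,1]>130); P=F[ym]; t=P[(P[:,2]>.03)&(P[:,0]<.01)]; p=np.polyfit(t[:,0],t[:,2],1); print("bar top slope",p,"median z",np.median(t[:,2]))
# strip end vs leg side at rows in the leg's depth
for v in (96,104,112,118):
    print(v,[(u,(F[v,u]*1000).round(1).tolist(),r['img'][v,u].tolist()) for u in range(232,248,2)])
row=[]
for v in range(122,140,2):
    d=np.diff(hsv[v,225:260,1].astype(float)); u=225+np.argmax(d)+.5; row.append(fen(ray(r,T,[[u,v]],.006))[0,1])
print("strip end y",np.round(row,4))
a=load("top0"); b=eyes.read_camera("top"); d=cv2.absdiff(a['img'],b['img']).max(2); cv2.imwrite("pics/topd.png",np.hstack([d[110:330,170:480],b['img'][110:330,170:480].max(2)]))
E
```

```text
bar top slope [-3.45680613  0.01330365] median z 0.0366756053607416
96 [(232, [-6.2, 104.2, 32.7], [157, 133, 97]), (234, [-3.9, 109.2, -0.3], [148, 130, 105]), (236, [-4.0, 107.4, 1.4], [147, 130, 109]), (238, [-4.1, 105.8, 2.3], [149, 133, 111]), (240, [-4.4, 103.5, 7.5], [164, 145, 119]), (242, [-4.4, 102.1, 7.4], [169, 149, 122]), (244, [-4.5, 100.6, 7.9], [168, 148, 122]), (246, [-4.3, 99.5, 6.4], [169, 148, 123])]
104 [(232, [-11.3, 104.1, 34.6], [163, 135, 95]), (234, [-10.9, 104.2, 27.1], [152, 131, 99]), (236, [-10.6, 103.8, 22.1], [148, 127, 97]), (238, [-10.1, 104.1, 13.0], [146, 125, 93]), (240, [-9.8, 103.8, 7.4], [146, 127, 102]), (242, [-9.8, 102.4, 7.0], [165, 145, 119]), (244, [-9.8, 100.9, 7.6], [169, 149, 123]), (246, [-9.8, 99.5, 7.7], [169, 149, 123])]
112 [(232, [-16.2, 104.3, 34.7], [166, 138, 94]), (234, [-16.0, 104.0, 29.7], [147, 127, 97]), (236, [-15.8, 104.0, 22.9], [145, 126, 99]), (238, [-15.5, 104.1, 14.6], [145, 124, 93]), (240, [-15.2, 103.8, 8.4], [152, 133, 106]), (242, [-15.2, 102.7, 6.5], [162, 142, 118]), (244, [-15.2, 101.2, 7.3], [165, 145, 120]), (246, [-15.2, 99.6, 8.1], [165, 145, 121])]
118 [(232, [-20.0, 104.3, 35.7], [172, 142, 96]), (234, [-19.8, 104.3, 29.2], [144, 124, 93]), (236, [-19.7, 104.1, 23.0], [144, 124, 93]), (238, [-19.5, 104.0, 16.4], [143, 123, 93]), (240, [-19.3, 104.1, 8.0], [150, 131, 106]), (242, [-19.3, 102.8, 6.9], [161, 142, 118]), (244, [-19.3, 101.5, 6.3], [161, 143, 119]), (246, [-19.3, 100.0, 7.1], [162, 143, 119])]
strip end y [0.1042 0.105  0.1043 0.1044 0.1045 0.1045 0.1046 0.1046 0.104 ]
```

View pics/topd.png

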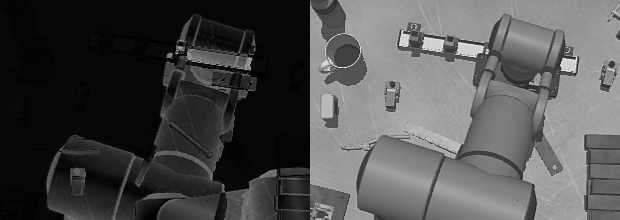

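```bash
python3 - <<'E'
from h import *
from cell import job,status
r=load("w15"); F=fen(cloud(r,r['T']).reshape(-1,3)).reshape(480,640,3)
t=F[65:116,196:228].reshape(-1,3); t=t[t[:,2]>.025]; p=np.polyfit(t[:,0],t[:,2],1); print("bar top slope",p)
if abs(p[0])<.06: print(job.hand_in())
E
```

```text
bar top slope [-0.0050811   0.03610607]
the job is handed in; nothing more can be done
None
```

The yellow stop is fully down and the strip lies along the fence with its end butted against the yellow leg. I handed the job in at about 18 s of the 72 s. The hand-in gave no verdict.

**What I did:**
- Tipped the yellow arm forward from behind with the shut fingertips and pressed it onto its stop. The force reached about 11 N with no further travel.
- Pushed the strip against the fence, about 5 N.
- Pushed it along the fence by its end until it met the yellow leg, about 6 N.
- Gave one light confirming press, about 6 N, then drew back and up.

**Last checks:**
- **Yellow stop:** the bar top is level (slope 0.005) at about 36 mm by camera depth, which reads about 1 mm high on the table. The fingertip touched it at 35.1 mm, against 35 mm expected.
- **Strip end:** fence-y 104–105 mm against the leg side at 104 mm, so they touch.
- **Strip along the fence:** before the confirming press it was parallel within about 2 mrad, with a gap of 0.2 mm or less on the depth-based edge. The brightness-based edge was noisier and disagreed by about 0.7 mm. I did not re-measure the gap after the press. The fingertip met the strip within 0.2 mm of where it first seated.
- **Everything else:** red and blue look still parked in the scene view. The top-view comparison showed no visible shift in the uncovered bystanders, but the arm hid part of that view, including the pliers, square, marker and spare strip.

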